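# Lid the tablet jar and bring it to the front of the laundry carousel

## Task

The tablet jar on the laundry carousel has lost its lid: take the smaller of the two loose knobbed lids from the counter and seat it fully on the open jar. Then turn the carousel gently, without spinning it, until that jar stands in line with the pointer on the carousel's foot, and finish while still holding the carousel still there by the jar, its lid or another part of the turning top - do not let go. Leave everything else on the counter where it is.

Things in the scene. Friction and masses are not known exactly. Their poses are not given: they have to be found in the camera images.
- carousel_base: Fixed black foot of the carousel: disc 230 mm across, 12 mm high, fixed to the counter, with one flat pointer (22 mm wide) sticking out from under the turntable. Origin on the turning axis at counter level; its -x axis runs along the pointer, which points roughly towards the robot; z up. The top turns on it either way, a full turn and more, with little friction (0.03 N m), no spring.
- front_tip (a point): Tip of the pointer on the fixed foot, 185 mm from the turning axis, 12 mm above the counter.
- carousel_top: Turning top: wooden disc 270 mm across, upper face 26 mm above the counter. Fixed on it, 88 mm from the axis: the open jar (on its -x axis), a low white jar with fixed knobbed steel lid (-y), a white 50 x 66 mm box (+x), a 62 mm grey tub with white cap (+y); tops of these three 102 to 105 mm above the counter. Origin on the axis, 14 mm above the counter, z up.
- jar_mouth (a point): Centre of the open jar's mouth, level with its rim, 116 mm above the counter and 88 mm from the turning axis. Jar: white ceramic, fixed to the turntable, 64 mm outer and 56 mm inner diameter, 90 mm tall, the only open container and the tallest on the carousel; white tablets inside, over 50 mm below the rim.
- lid: The jar's loose lid, about 0.09 kg, lying knob up. From below: white plug 51 mm across, 10 mm high (tapered to 45 mm at the bottom); steel flange 66 mm across, 5 mm thick; black round knob 22 mm across, 22 mm high. Origin at the plug's underside centre, z up. Seated, the plug is in the mouth (2.5 mm play) and the flange on the rim; it can spin there, so its knob can turn the carousel.
- lid_seat (a point): Point on the lid's axis, level with the flange's underside, 10 mm above the lid's origin; it meets point jar_mouth when seated.
- lid_knob (a point): Middle of the lid's knob on the lid's axis, 26 mm above the lid's origin: where to grip.
- big_lid: Bystander: a larger knobbed lid of the same make that does not fit (flange 92 mm across, knob 28 mm), origin at the centre of its underside.
- coin_dish: Bystander: steel coin dish 100 mm across, 30 mm high, origin under its centre.
- scoop_cup: Bystander: white measuring cup 60 mm across, 55 mm high, origin under its centre.
- brush: Bystander: flat brush with a wooden handle lying on the counter, origin under its middle.
- stain_bottle: Bystander: white bottle 60 mm across, 150 mm high, origin under its centre.
- sheet_box: Bystander: cardboard box 70 x 160 x 70 mm, origin under its centre.
- tin: Bystander: metal tin 80 mm across, 90 mm high, origin under its centre.
Mind the look-alikes: they are no part of the job. What is shaped like the lid but purple or yellow is not meant.

How it is judged:
By the outcome, as a careful person would: the job done as asked, in the order asked, and still so for the second after the job is handed in, while the arm keeps its last pose, push and grip.
It also fails if it takes over 58 s, if anything falls off the work surface, if the arm or the gripper's body presses on something with over 40 N, if the wrist force passes 120 N, or if a joint passes its speed limit or range.

## Robot

A 7-joint arm with a two-finger parallel gripper is mounted at the origin on the work surface. World frame = base frame: x ahead of the robot, y to its left, z up, the work surface at z = 0. Lengths are in mm, angles in rad, forces in N, time in s.
With the tool pointing down it reaches from about 425 to 825 mm from the base axis. Payload 3.6 kg.
Tool frame: the origin (TCP) lies at the very end of the fingers, on their centre line; the grasp point (between the pads) lies 19 mm behind it; z points along the fingers, y is the line along which they close (so a half turn about z gives the same grasp; the last joint's range is limited). The gripper opens to 85 mm and grips with 20 to 120 N. Pads are 22 mm wide; open, the fingers measure 114 mm over their backs; the gripper's body (76 mm by 85 mm) begins 54 mm behind the grasp point. The pads swing forward as they close: fully open they stand 13 mm farther back than shut.
Start: joints at [-1.248, 0.615, -0.013, 1.423, 0.008, 1.103, -0.04], TCP at [222.117, 610.841, 231.297] pointing down, gripper open.
Joint ranges: [-3.12, 3.12], [-0.3, 2.06], [-1.34, 1.32], [0.26, 2.42], [-1.36, 4.5], [0.01, 1.98], [-2.84, 2.84]. Speed limits (rad/s): [2.79, 2.79, 3.14, 3.14, 3.14, 3.14, 3.14].

## Interface

Orientations are given as a unit quaternion [w, x, y, z].
In Python, from workcell import robot, imaging, job gives the robot as it stands.
- The arm moves only by the tool drive_tool, never from a script. Its argument "deltas" is a list of rows, each a list of 5 numbers: the finger opening in m, from 0 to 0.0854, then the shift along the tool's x, y, z in m, then the turn about the tool's z in degrees. A call has 1 to 8 rows; each row is the pose to reach, as a shift and turn from the pose commanded when the call began, along the tool's axes at that moment; what a row does not reach only later rows make up. A row lasts 1/12 s, in which the tool goes at most 41.7 mm and 7.16 degrees, less where a joint would pass 70% of its speed; a pose out of reach is approached as far as the arm can. A call with a gripper value outside its range is refused whole. The fingers move at their own pace and stop on an object; the grip force is fixed at half the most. Time passes only in rows, so rows that repeat a pose let the fingers close. It gives the time, the measured TCP pose, the force, the opening and the grip force at its end, in the units of the state.
- robot.state(): the state, without advancing time (a new reading comes with each control period).
- imaging.capture(name): name is "side" or "top" or "wrist"; returns the picture (420x560x3 uint8, blue, green, red); there is no depth.
- imaging.camera_params(name): a dict with "K" (3x3 intrinsics, pixels), "R" (3x3) and "t" (3): a world point X has camera coordinates R X + t. Camera axes: x right, y down, z forward; pixel columns grow to the right and rows downward; lengths in mm; the calibration is good to about 2 mm. A picture is of the moment at which its call begins: read the wrist's pose just before it. camera_params takes no time and is no camera call; for the wrist camera it gives the pose at the moment of the call.
- job.finish_job(): hands the job in; it is judged then, once.
The state is a dict: "t": time; "joint_pos": joint angles; "qvel": joint speeds; "joint_torque": joint torques, N m; "position": TCP position; "ee_rot": TCP orientation; "contact_force": force on the tool from outside, world axes, zero at the start; "torque": the same for the moment, N m; "opening": finger opening in mm; "gripper_force": force on a finger pad.
Only numpy, scipy, OpenCV 4.12 (cv2) and the standard library are available. Lean on these libraries where they do the work, as an engineer would, in place of code of your own. Each camera call takes 0.05 s, during which the arm holds its last target. There are 200 camera calls.

## Working session

There is one attempt and no reset: what is moved stays moved. The work goes in short steps, Python scripts to look and compute and a tool call to move; the robot and the scene stay as the last step left them, time stands still between calls to the robot, and variables do not carry over. Pictures are saved under pics/ and viewed, at most 10 in all, crops included, and the job is handed in when it is done.

Besides the shell and the picture viewer there is one more tool, called after "Call:" as name([rows], argument=value, ...), one row to a line, values as JSON. drive_tool: Moves the arm, as the interface text tells. Its arguments: {"type":"object","properties":{"deltas":{"type":"array"}},"required":["deltas"]}

```bash
mkdir -p pics
cat > h.py <<'E'
import numpy as np, cv2
from workcell import robot, imaging, job
def ray(name,u,v,z,P=None):
    P=P or imaging.camera_params(name)
    K,R,t=[np.array(P[k],float) for k in("K","R","t")]
    t=t.ravel(); c=-R.T@t; d=R.T@np.linalg.solve(K,[u,v,1.]); return c+d*(z-c[2])/d[2]
def proj(name,X,P=None):
    P=P or imaging.camera_params(name)
    p=np.array(P["K"])@(np.array(P["R"])@np.array(X,float)+np.array(P["t"]).ravel()); return p[:2]/p[2]
E
python3 - <<'E'
from h import *
s=robot.state();print(s)
for n in("top","side"):
    cv2.imwrite(f"pics/{n}0.png",imaging.capture(n))
    P=imaging.camera_params(n);print(n,P)
E
```

```text
{'t': 0.0, 'joint_pos': array([-1.24849096,  0.6159154 , -0.01260106,  1.42490252,  0.00810496,
        1.10339351, -0.04042369]), 'qvel': array([ 0.00049593,  0.00038031, -0.00148757, -0.00017702, -0.00028983,
        0.00174089,  0.00146871]), 'joint_torque': array([-4.55699546e-04, -4.69210267e+01,  2.58891592e-01, -1.71032220e+01,
        9.95277223e-03,  9.65664658e-03,  1.31000885e-06]), 'position': array([221.89335956, 610.14012602, 230.13946687]), 'ee_rot': array([-1.97928464e-04,  1.73503720e-01,  9.84832376e-01, -1.26887219e-03]), 'contact_force': array([ 0.50392559,  0.30270724, -0.09687369]), 'torque': array([-0.0380956 , -0.03063405,  0.00475511]), 'gripper_force': 0.0, 'opening': 86.16071995651403}
top {'K': array([[433.5888271 ,   0.        , 283.67100409],
       [  0.        , 433.5888271 , 210.88063617],
       [  0.        ,   0.        ,   1.        ]]), 'R': array([[ 0.02596989, -0.99961838,  0.00941581],
       [-0.98612459, -0.02716194, -0.16376974],
       [ 0.16396299, -0.00503208, -0.98645366]]), 't': array([  21.03244677,  528.6221673 , 1038.430136  ])}
side {'K': array([[512.83687775,   0.        , 287.21417263],
       [  0.        , 512.83687775, 210.10615298],
       [  0.        ,   0.        ,   1.        ]]), 'R': array([[ 0.91454642, -0.40447633,  0.00193355],
       [-0.31775357, -0.72140224, -0.61531413],
       [ 0.25027486,  0.56211894, -0.78827964]]), 't': array([-475.00336033,  238.9965059 , 1520.13892737])}
```

View pics/top0.png

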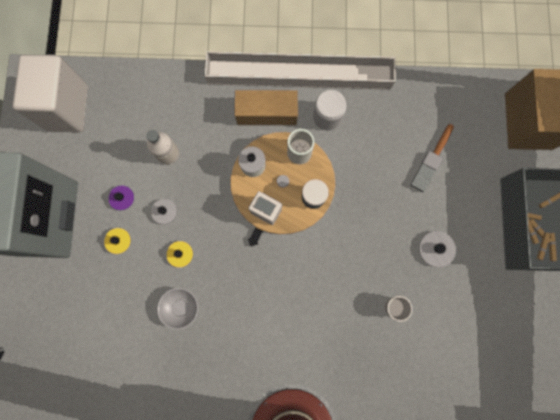

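View pics/side0.png

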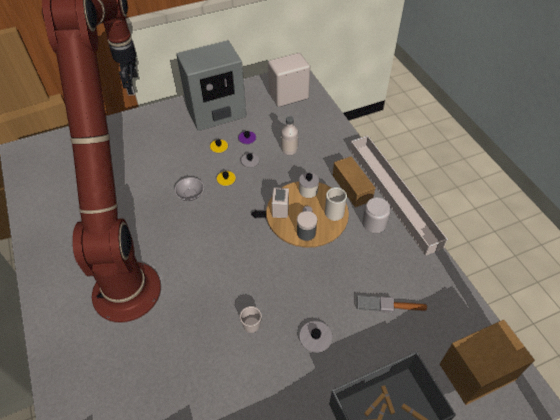

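The top view shows the small grey lid near (162,211), the big lid at (438,249), the open jar at (301,143) on the far side, and the pointer tip at (254,243). The side view shows the lid at (250,158) and the jar at (336,197).

Run:
```python
from h import *
a=cv2.imread("pics/top0.png");b=cv2.imread("pics/side0.png")
R=lambda im,u,v,w,h,s:cv2.resize(im[v:v+h,u:u+w],(w*s,h*s),interpolation=cv2.INTER_CUBIC)
c=R(a,220,120,130,135,4); d=R(a,135,185,60,55,4); e=R(b,225,140,60,55,4)
o=np.zeros((540,770,3),np.uint8);o[:540,:520]=c;o[:220,525:765]=d;o[225:445,525:765]=e
cv2.imwrite("pics/z.png",o)
print("lid top",ray("top",162,210,37),"side",ray("side",249.5,157,37),"jar",ray("top",301,137,116),"axis",ray("top",283,182,26),"tip",ray("top",253,243,12))
```

```text
lid top [522.79214008 339.81708626  37.        ] side [519.99556842 330.02746189  37.        ] jar [696.21591041  -1.28676916 116.        ] axis [605.77989591  38.74483169  26.        ] tip [448.42131531 110.61330432  12.        ]
```

View pics/z.png

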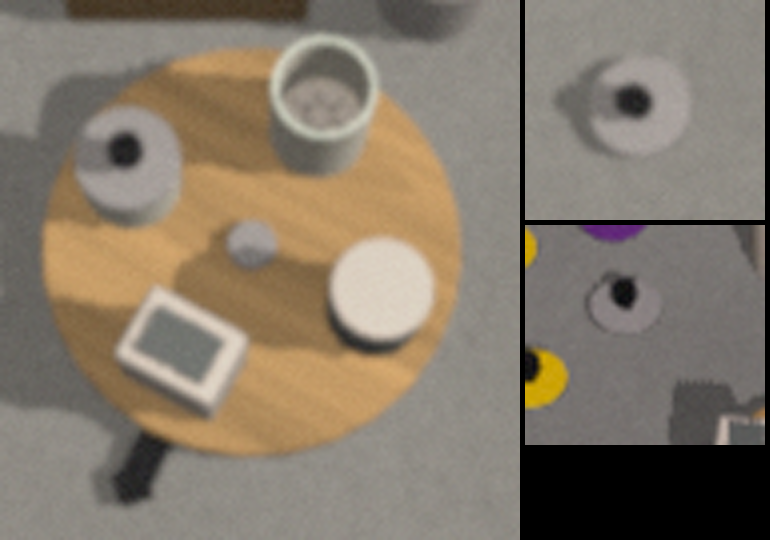

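Run:
```python
from h import *
r=lambda u,v,z:ray("top",u,v,z)[:2]
ax=r(282.5,182.3,26);jar=r(300.6,141.6,116);tip=r(252.1,243.5,12)
print("ax",ax,"diam",r(230,182.3,26)-r(335,182.3,26),r(282.5,131.3,26)-r(282.5,233.3,26))
print("jar",jar,np.linalg.norm(jar-ax),"tip",tip,np.linalg.norm(tip-ax))
for n,q in(("jar",jar),("tip",tip)):print(n,np.degrees(np.arctan2(*(q-ax)[::-1])))
for n,u,v in(("tub",220+95.5,120+69.5),("stl",220+31,120+37.5)):
    q=r(u,v,103);print(n,q,np.degrees(np.arctan2(*(q-ax)[::-1])),np.linalg.norm(q-ax))
print("lid flange",r(163.3,210.8,15),"knob",r(161.4,209.9,32))
print("side flange",ray("side",225+(624.5-525)/4,140+(303-225)/4,15),"knob",ray("side",225+99/4,140+(292-225)/4,32))
print("side jar",ray("side",336,193,116))
s=robot.state();w,x,y,z=s['ee_rot']
from scipy.spatial.transform import Rotation as Q
print(Q.from_quat([x,y,z,w]).as_matrix().round(3)); P=imaging.camera_params("wrist");print(P, -np.array(P['R']).T@P['t'])
```

```text
ax [604.95554907  40.00574289] diam [ -7.58665427 269.1310427 ] [268.06360613   7.08289294]
jar [ 6.84720756e+02 -5.53545689e-01] 89.48488201836184 tip [447.09151092 112.84528436] 173.8581414300347
jar -26.952583492831053
tip 155.231078416096
tub [571.56589054 -38.83359878] -112.95339547182002 85.6184039304188
stl [645.82759683 117.34358575] 62.144128611921396 87.4738030908991
lid flange [524.34454146 342.48711358] knob [523.80780691 342.73393042]
side flange [523.30584528 338.24312294  15.        ] knob [522.737846   335.40878418  32.        ]
side jar [687.47797966   3.6522021  116.        ]
[[-0.94   0.342 -0.001]
 [ 0.342  0.94  -0.002]
 [-0.    -0.002 -1.   ]]
{'K': array([[365.81198365,   0.        , 277.63994017],
       [  0.        , 365.81198365, 209.9719474 ],
       [  0.        ,   0.        ,   1.        ]]), 'R': array([[ 0.34095075,  0.94007859, -0.00219625],
       [ 0.90391674, -0.3271919 ,  0.27546322],
       [ 0.25823848, -0.09590462, -0.9613091 ]]), 't': array([-648.86228273,  -36.77165917,  378.07588403])} [156.83485969 634.20937702 372.15196338]
```

Call:
drive_tool([
  [0.06,-0.03,-0.028,0,0],
  [0.06,-0.06,-0.056,0,0],
  [0.06,-0.09,-0.084,0,0],
  [0.06,-0.118,-0.112,0,0],
  [0.06,-0.15,-0.125,0.01,0],
  [0.06,-0.19,-0.13,0.02,0],
  [0.06,-0.23,-0.135,0.03,0],
  [0.06,-0.27,-0.14,0.04,0],
])

```text
t: 0.77
position: [429.0, 385.8, 190.9]
ee_rot: [-0.0, 0.173, 0.985, -0.0]
contact_force: [1.1, 1.4, 1.0]
opening: 60.1
gripper_force: 0.0
```

Call:
drive_tool([
  [0.06,-0.036,-0.004,0.01,0],
  [0.06,-0.072,-0.007,0.02,0],
  [0.06,-0.106,-0.01,0.035,0],
  [0.06,-0.106,-0.01,0.05,0],
  [0.06,-0.106,-0.01,0.05,0],
  [0.06,-0.106,-0.01,0.05,0],
])

```text
t: 1.27
position: [523.0, 341.2, 140.0]
ee_rot: [-0.002, 0.174, 0.985, -0.001]
contact_force: [-0.4, 0.3, 1.1]
opening: 60.3
gripper_force: 0.0
```

```bash
cat > w.py <<'E'
from h import *
import sys,pickle
s=robot.state();P=imaging.camera_params("wrist");im=imaging.capture("wrist")
cv2.imwrite(f"pics/{sys.argv[1]}.png",im);pickle.dump(P,open(f"{sys.argv[1]}.pk","wb"))
print(s['t'],s['position'],s['ee_rot'],s['opening'],s['joint_pos'].round(2))
E
python3 w.py w1
```

```text
1.2667 [523.01268398 341.18745087 140.00087927] [-1.69063092e-03  1.73503510e-01  9.84831393e-01 -8.95439113e-04] 60.277066768354125 [-0.61  0.67  0.    1.61 -0.    0.87  0.61]
```

View pics/w1.png

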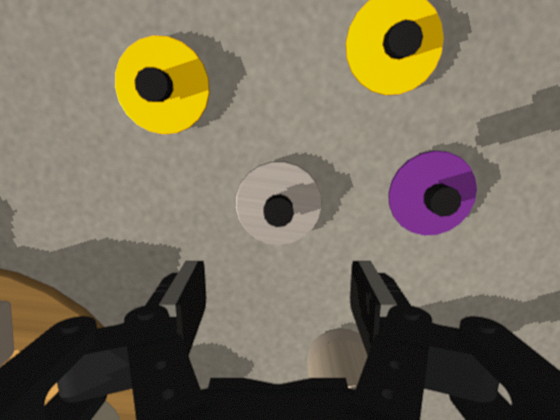

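The wrist view shows the lid flange centred at (279,203) and its knob at (278,211), between the fingers, which are at u of about 195 and 362.

Run:
```python
from h import *
import pickle
P=pickle.load(open("w1.pk","rb"))
print(ray("wrist",279,203.5,15,P),ray("wrist",278,211.5,35,P),"w",ray("wrist",236,203,15,P)-ray("wrist",322,203,15,P))
print(proj("wrist",[523,341.2,140],P))
```

```text
[524.85643738 341.39443008  15.        ] [525.10703172 340.52692075  35.        ] w [-22.09991956 -61.04241116   0.        ]
[277.49179207 274.80473587]
```

Call:
drive_tool([
  [0.06,-0.002,0.0005,0.03,0],
  [0.06,-0.002,0.0005,0.06,0],
  [0.06,-0.002,0.0005,0.085,0],
  [0.06,-0.002,0.0005,0.105,0],
  [0.06,-0.002,0.0005,0.115,0],
  [0.06,-0.002,0.0005,0.12,0],
  [0.06,-0.002,0.0005,0.121,0],
  [0.04,-0.002,0.0005,0.121,0],
])

```text
t: 1.98
position: [526.7, 342.3, 21.6]
ee_rot: [0.001, 0.173, 0.985, 0.001]
contact_force: [0.1, 0.3, 0.4]
opening: 49.4
gripper_force: 0.0
```

Call:
drive_tool([
  [0.03,0,0,0,0],
  [0.02,0,0,0,0],
  [0.0,0,0,0,0],
  [0.0,0,0,0,0],
  [0.0,0,0,0,0],
  [0.0,0,0,0,0],
])

```text
t: 2.48
position: [527.1, 341.8, 22.0]
ee_rot: [0.001, 0.174, 0.985, 0.001]
contact_force: [-1.6, -0.6, 6.4]
opening: 19.3
gripper_force: 58.5
```

Call:
drive_tool([
  [0.0,0,0,-0.005,0],
  [0.0,0,0,-0.02,0],
  [0.0,0,0,-0.05,0],
  [0.0,0,0,-0.085,0],
  [0.0,0,0,-0.12,0],
  [0.0,0,0,-0.15,0],
  [0.0,0,0,-0.17,0],
  [0.0,0,0,-0.17,0],
])

```text
t: 3.15
position: [528.9, 342.8, 196.1]
ee_rot: [0.004, 0.174, 0.985, 0.004]
contact_force: [0.5, -0.1, 0.4]
opening: 19.2
gripper_force: 58.7
```

```bash
python3 w.py w2
```

```text
3.15 [528.91383481 342.80862401 196.11262751] [0.00398515 0.17361399 0.98479805 0.00388694] 19.235709209178157 [-0.61  0.61  0.    1.54 -0.    0.98  0.61]
```

View pics/w2.png

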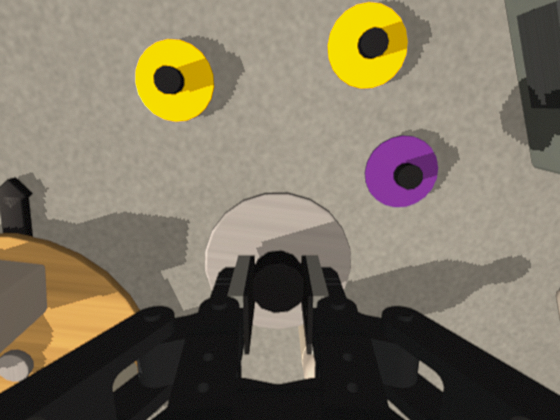

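The lid is held by its knob, level between the pads; the flange spans u 206 to 351 with its top edge at v=193, and the knob is at (277,283).

Call:
drive_tool([
  [0.0,0,0,0,0],
  [0.0,0,0,0,0],
  [0.0,0,0,0,0],
])

```text
t: 3.45
position: [525.2, 340.5, 188.2]
ee_rot: [-0.002, 0.173, 0.985, -0.001]
contact_force: [1.5, 0.1, -0.1]
opening: 19.8
gripper_force: 58.7
```

```bash
cat > lid.py <<'E'
from h import *
import sys,pickle
from scipy.spatial.transform import Rotation as Q
def toolR(s):
    w,x,y,z=s['ee_rot'];return Q.from_quat([x,y,z,w]).as_matrix()
if __name__=="__main__":
    s=robot.state();T=toolR(s);p=s['position'];P=imaging.camera_params("wrist");im=imaging.capture("wrist");cv2.imwrite("pics/w3.png",im)
    print(s['t'],p,s['contact_force'],np.degrees(Q.from_matrix(T).as_rotvec()),T.round(4))
    # flange top circle, r=33, centre tcp + (dx,dy,dz) in tool frame
    a=np.linspace(0,2*np.pi,73)
    for dz in(0,2,4):
      for dx in(-3,0,3):
        q=np.array([proj("wrist",p+T@[dx+33*np.cos(t),33*np.sin(t),dz],P) for t in a])
        print(dz,dx,"u",q[:,0].min().round(1),q[:,0].max().round(1),"vtop",q[:,1].min().round(1))
    g=cv2.cvtColor(im,6).astype(int)
    print("row260",g[250,195:215],g[250,340:360]);print("col278",g[183:205,278])
E
python3 lid.py
```

```text
3.45 [525.23566439 340.47773157 188.23293569] [ 1.52238994  0.05240966 -0.06105505] [ -31.19897194 -177.10049142    0.26335879] [[-0.9398  0.3417 -0.0035]
 [ 0.3417  0.9398 -0.0024]
 [ 0.0025 -0.0034 -1.    ]]
0 -3 u 200.2 354.8 vtop 206.8
0 0 u 199.8 355.2 vtop 199.6
0 3 u 199.4 355.6 vtop 192.3
2 -3 u 201.1 353.9 vtop 205.5
2 0 u 200.7 354.3 vtop 198.4
2 3 u 200.3 354.7 vtop 191.2
4 -3 u 202.1 352.9 vtop 204.2
4 0 u 201.7 353.3 vtop 197.2
4 3 u 201.3 353.7 vtop 190.0
row260 [155 151 147 147 146 147 149 149 149 154 179 212 200 178 173 171 172 173
 171 173] [125 125 126 124 125 125 125 125 124 126 140 160 168 169 169 168 167 165
 163 162]
col278 [159 163 165 164 164 162 160 158 144 110  88 128 166 178 178 179 178 178
 176 174 171 171]
```

Call:
drive_tool([
  [0.0,-0.012,-0.01,0,0],
  [0.0,-0.036,-0.028,0,0],
  [0.0,-0.062,-0.048,0,0],
  [0.0,-0.088,-0.068,0,0],
  [0.0,-0.114,-0.089,0,0],
  [0.0,-0.14,-0.109,0,0],
  [0.0,-0.165,-0.129,0,0],
  [0.0,-0.19,-0.148,0,0],
])

```text
t: 4.17
position: [654.5, 135.2, 189.0]
ee_rot: [-0.001, 0.174, 0.985, -0.001]
contact_force: [0.1, 0.0, 0.1]
opening: 19.3
gripper_force: 58.7
```

Call:
drive_tool([
  [0.0,-0.026,-0.02,0,0],
  [0.0,-0.052,-0.04,0,0],
  [0.0,-0.078,-0.06,0,0],
  [0.0,-0.104,-0.081,0,0],
  [0.0,-0.13,-0.101,0,0],
  [0.0,-0.143,-0.111,0,0],
  [0.0,-0.148,-0.116,0,0],
  [0.0,-0.148,-0.116,0,0],
])

```text
t: 4.83
position: [753.5, -25.2, 188.4]
ee_rot: [-0.001, 0.175, 0.985, -0.001]
contact_force: [-0.6, 0.0, -1.0]
opening: 19.2
gripper_force: 58.7
```

Call:
drive_tool([
  [0.0,0,0,0,0],
  [0.0,0,0,0,0],
  [0.0,0,0,0,0],
])

```text
t: 5.08
position: [753.2, -19.4, 190.5]
ee_rot: [-0.0, 0.172, 0.985, 0.001]
contact_force: [0.5, -0.3, 0.4]
opening: 19.7
gripper_force: 58.7
```

```bash
python3 w.py w4
```

```text
5.0833 [753.22569472 -19.39694387 190.47626945] [-3.94418194e-04  1.71819261e-01  9.85128011e-01  8.87478956e-04] 19.71877929313188 [-0.    0.83 -0.    1.1  -0.    1.21  1.22]
```

View pics/w4.png

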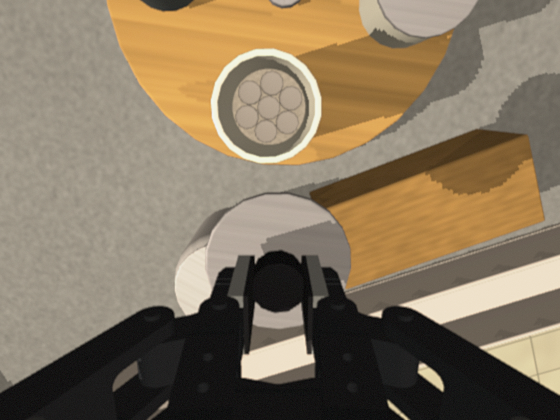

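The open jar's rim spans u 211 to 322 and v 49 to 163 with tablets inside; the held lid's flange is unchanged at u 206 to 351, top edge v=193.

```bash
cat > fit.py <<'E'
from h import *
from scipy.optimize import least_squares
from scipy.spatial.transform import Rotation as Q
a=np.linspace(0,2*np.pi,181)
def circ(P,Rct,tcp,c,r):
    # Rct: camera from nominal tool axes; tcp: TCP in camera frame
    X=tcp[:,None]+Rct@np.array([c[0]+r*np.cos(a),c[1]+r*np.sin(a),c[2]+0*a])
    q=np.array(P['K'])@X; return q[:2]/q[2]
def ext(q):return np.array([q[0].min(),q[0].max(),q[1].min(),q[1].max()])
def setup(P,p,T):
    R=np.array(P['R']);return R@T, R@p+np.array(P['t']).ravel()
def fit(P,S,r,m,idx,x0):
    return least_squares(lambda c:(ext(circ(P,*S,c,r))-m)[idx],x0).x
E
python3 - <<'E'
from fit import *
import pickle
P=pickle.load(open("w4.pk","rb"))
w,x,y,z=[-3.94418194e-04,1.71819261e-01,9.85128011e-01,8.87478956e-04]
T=Q.from_quat([x,y,z,w]).as_matrix();p=np.array([753.22569,-19.39694,190.4763])
S=setup(P,p,T)
im=cv2.imread("pics/w4.png");g=im.astype(int)
print("row106",g[104,206:216].tolist(),g[106,317:327].tolist());
jar=fit(P,S,32,np.array([211,321.5,48.5,163]),[0,1,2,3],[70,0,70])
jar2=least_squares(lambda c:ext(circ(P,*S,[c[0],c[1],190.5-116],32))-[211,321.5,48.5,163],[70,0]);print(jar2.x,jar2.fun)
lid=fit(P,S,33,np.array([205.5,351,193.3,0]),[0,1,2],[0,0,7])
print("jar",jar,"lid",lid,"diff",jar-lid); print("jar world",p+T@jar,"lid world",p+T@lid)
ax=np.array([604.96,40.0]);j=(p+T@jar)[:2];print(np.linalg.norm(j-ax),np.degrees(np.arctan2(*(j-ax)[::-1])))
E
```

```text
row106 [[92, 175, 229], [93, 177, 229], [90, 172, 228], [83, 166, 224], [122, 181, 223], [209, 231, 237], [233, 244, 242], [228, 244, 243], [223, 243, 243], [222, 243, 245]] [[229, 244, 243], [224, 244, 243], [221, 242, 245], [201, 233, 240], [126, 162, 188], [67, 118, 157], [62, 120, 163], [66, 124, 165], [65, 122, 163], [66, 124, 167]]
[67.60791373 -6.44162948] [-0.93748453  0.93767973 -0.9842871   1.24885037]
jar [67.69702137 -6.56014885 78.49908185] lid [-0.02337839  0.36350373 11.06243154] diff [67.72039976 -6.92365259 67.43665031]
jar world [687.26791323  -2.5045576  112.04003793] lid world [753.36552152 -19.04197097 179.41445037]
92.6349286042402 -27.312243202349
```

Call:
drive_tool([
  [0.0,0.015,-0.002,0,0],
  [0.0,0.035,-0.004,0,0],
  [0.0,0.055,-0.006,0,0],
  [0.0,0.0673,-0.0068,0.005,0],
  [0.0,0.0673,-0.0068,0.02,0],
  [0.0,0.0673,-0.0068,0.035,0],
  [0.0,0.0673,-0.0068,0.045,0],
  [0.0,0.0673,-0.0068,0.045,0],
])

```text
t: 5.8
position: [686.2, -4.9, 142.8]
ee_rot: [-0.003, 0.173, 0.985, -0.0]
contact_force: [0.5, -0.2, -0.3]
opening: 19.3
gripper_force: 58.8
```

Call:
drive_tool([
  [0.0,0,0,0,0],
  [0.0,0,0,0,0],
  [0.0,0,0,0,0],
  [0.0,0,0,0,0],
])

```text
t: 6.13
position: [688.8, -5.8, 146.3]
ee_rot: [0.001, 0.174, 0.985, 0.0]
contact_force: [-0.2, 1.3, -0.4]
opening: 19.2
gripper_force: 58.8
```

```bash
python3 - <<'E'
from h import *
from lid import toolR
for i in range(3):
    s=robot.state();print(s['t'],s['position'],s['contact_force'].round(1));imaging.capture("top") if i<2 else 0
print(toolR(s).round(4))
E
python3 w.py w5
```

```text
6.1333 [688.80865152  -5.84031109 146.28336771] [-0.2  1.3 -0.4]
6.1833 [688.65415039  -5.88324096 146.12201327] [ 1.  -0.4 -1.1]
6.2333 [688.50860833  -5.91443485 145.92216934] [-0.3 -0.1 -0.9]
[[-9.398e-01  3.418e-01  1.100e-03]
 [ 3.418e-01  9.398e-01 -1.000e-04]
 [-1.000e-03  3.000e-04 -1.000e+00]]
6.2333 [688.50860833  -5.91443485 145.92216934] [5.34926845e-04 1.73544810e-01 9.84825826e-01 6.80124863e-05] 19.68749354966299 [-0.02  0.75 -0.    1.4   0.    0.99  1.2 ]
```

View pics/w5.png

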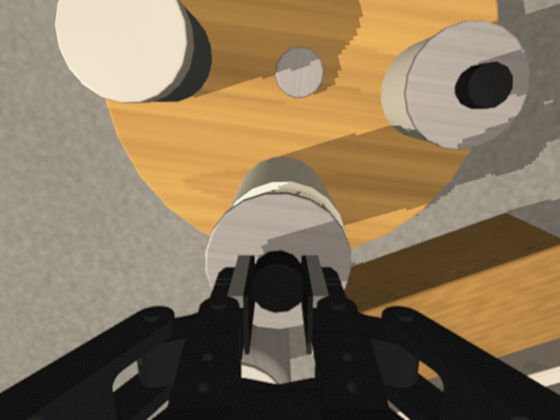

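Rim arc peeks out beneath the flange: its top at v of about 181, with edges near u 233 and 343; the hub is at (299,72).

Run:
```python
from fit import *
import pickle
P=pickle.load(open("w5.pk","rb"))
from lid import toolR
s=robot.state();p=np.array([688.5,-5.91,145.92]);T=toolR(s);S=setup(P,p,T)
im=cv2.imread("pics/w5.png").astype(int)
m=(im.min(2)>175); m[:, :225]=0;m[:,355:]=0;m[240:]=0;m[:170]=0
ys,xs=np.nonzero(m);pts=[(x,ys[xs==x].min()) for x in np.unique(xs)]
print(pts[::4])
for dy in(-1,0,1):
  for dx in (-1,0,1,2):
    q=circ(P,S[0],S[1],[0.5+dx,0.36+dy,30],32);k=q[1]<240
    print(dx,dy,"top",q[1].min().round(1),"at v205 u",[np.interp(205,*(lambda o:(q[1][o],q[0][o]))(np.where(sel)[0][np.argsort(q[1][sel])])).round(1) for sel in((q[0]<279)&k,(q[0]>279)&k)])
print("hub",ray("wrist",299.5,72,45,P),ray("wrist",299.5,72,30,P))
```

```text
[(np.int64(234), np.int64(203)), (np.int64(238), np.int64(200)), (np.int64(242), np.int64(197)), (np.int64(246), np.int64(194)), (np.int64(250), np.int64(191)), (np.int64(254), np.int64(188)), (np.int64(258), np.int64(187)), (np.int64(262), np.int64(186)), (np.int64(266), np.int64(184)), (np.int64(270), np.int64(183)), (np.int64(274), np.int64(182)), (np.int64(278), np.int64(182)), (np.int64(282), np.int64(182)), (np.int64(286), np.int64(182))]
-1 -1 top 187.1 at v205 u [np.float64(230.6), np.float64(321.6)]
0 -1 top 185.0 at v205 u [np.float64(228.6), np.float64(323.7)]
1 -1 top 183.0 at v205 u [np.float64(226.7), np.float64(325.6)]
2 -1 top 180.9 at v205 u [np.float64(225.0), np.float64(327.3)]
-1 0 top 187.1 at v205 u [np.float64(232.7), np.float64(323.7)]
0 0 top 185.0 at v205 u [np.float64(230.6), np.float64(325.7)]
1 0 top 183.0 at v205 u [np.float64(228.8), np.float64(327.6)]
2 0 top 180.9 at v205 u [np.float64(227.0), np.float64(329.3)]
-1 1 top 187.1 at v205 u [np.float64(234.7), np.float64(325.7)]
0 1 top 185.0 at v205 u [np.float64(232.7), np.float64(327.8)]
1 1 top 183.0 at v205 u [np.float64(230.8), np.float64(329.7)]
2 1 top 180.9 at v205 u [np.float64(229.1), np.float64(331.4)]
hub [609.44927903  37.40794689  45.        ] [608.60049849  38.61929365  30.        ]
```

Call:
drive_tool([
  [0.0,0.0008,0.0016,0,0],
  [0.0,0.0008,0.0016,0.003,0],
  [0.0,0.0008,0.0016,0.006,0],
  [0.0,0.0008,0.0016,0.009,0],
  [0.0,0.0008,0.0016,0.012,0],
  [0.0,0.0008,0.0016,0.012,0],
  [0.0,0.0008,0.0016,0.012,0],
])

```text
t: 6.87
position: [687.7, -4.1, 132.8]
ee_rot: [-0.0, 0.174, 0.985, -0.0]
contact_force: [-0.8, -0.0, -0.0]
opening: 19.1
gripper_force: 58.8
```

Call:
drive_tool([
  [0.0,0,0,0.002,0],
  [0.0,0,0,0.004,0],
  [0.0,0,0,0.004,0],
  [0.0,0,0,0.004,0],
])

```text
t: 7.2
position: [687.8, -4.1, 129.2]
ee_rot: [-0.0, 0.174, 0.985, -0.0]
contact_force: [0.3, 0.4, -1.1]
opening: 19.4
gripper_force: 58.8
```

Entering the mouth freely (lid underside is about 107 mm). I'll keep going down until the force shows contact.

Call:
drive_tool([
  [0.0,0,0,0.001,0],
  [0.0,0,0,0.002,0],
  [0.0,0,0,0.002,0],
  [0.0,0,0,0.002,0],
])

```text
t: 7.53
position: [688.1, -4.0, 128.1]
ee_rot: [0.0, 0.173, 0.985, 0.0]
contact_force: [-1.1, 0.1, 3.6]
opening: 20.0
gripper_force: 59.2
```

Call:
drive_tool([
  [0.0,0,0,0.001,0],
  [0.0,0,0,0.002,0],
  [0.0,0,0,0.002,0],
  [0.0,0,0,0.002,0],
])

```text
t: 7.87
position: [688.4, -3.6, 128.0]
ee_rot: [0.001, 0.173, 0.985, 0.0]
contact_force: [-4.0, 0.7, 11.2]
opening: 19.7
gripper_force: 59.9
```

The lid is seated: contact came at TCP z=128, as predicted. I'll compute the arc rows for turning clockwise.

Run:
```python
import numpy as np
st=[1,1.5,2,2.5,3,3,3,3]+[3]*48+[3,2,1.5,1,.5,0,0,0]
a=np.radians(-27.7-np.r_[0,np.cumsum(st)]);r=.088
W=r*np.c_[np.cos(a),np.sin(a)];T=np.array([[-.9397,.342],[.342,.9397]])
for c in range(8):
    d=(W[8*c+1:8*c+9]-W[8*c])@T.T
    print([[0,round(x,4),round(y,4),0,0] for x,y in d])
```

```text
[[0, np.float64(0.0002), np.float64(-0.0015), 0, 0], [0, np.float64(0.0006), np.float64(-0.0038), 0, 0], [0, np.float64(0.0012), np.float64(-0.0068), 0, 0], [0, np.float64(0.0021), np.float64(-0.0105), 0, 0], [0, np.float64(0.0034), np.float64(-0.015), 0, 0], [0, np.float64(0.0049), np.float64(-0.0193), 0, 0], [0, np.float64(0.0066), np.float64(-0.0236), 0, 0], [0, np.float64(0.0086), np.float64(-0.0277), 0, 0]]
[[0, np.float64(0.0022), np.float64(-0.0041), 0, 0], [0, np.float64(0.0046), np.float64(-0.008), 0, 0], [0, np.float64(0.0072), np.float64(-0.0118), 0, 0], [0, np.float64(0.0099), np.float64(-0.0155), 0, 0], [0, np.float64(0.0129), np.float64(-0.019), 0, 0], [0, np.float64(0.0161), np.float64(-0.0224), 0, 0], [0, np.float64(0.0194), np.float64(-0.0255), 0, 0], [0, np.float64(0.0229), np.float64(-0.0286), 0, 0]]
[[0, np.float64(0.0036), np.float64(-0.0028), 0, 0], [0, np.float64(0.0074), np.float64(-0.0055), 0, 0], [0, np.float64(0.0113), np.float64(-0.0079), 0, 0], [0, np.float64(0.0154), np.float64(-0.0101), 0, 0], [0, np.float64(0.0195), np.float64(-0.0121), 0, 0], [0, np.f
[... 1488 characters left out ...]
64(0.0067), np.float64(0.0121), 0, 0], [0, np.float64(0.0084), np.float64(0.0163), 0, 0], [0, np.float64(0.01), np.float64(0.0207), 0, 0], [0, np.float64(0.0113), np.float64(0.0251), 0, 0], [0, np.float64(0.0124), np.float64(0.0296), 0, 0], [0, np.float64(0.0133), np.float64(0.0341), 0, 0]]
[[0, np.float64(0.0006), np.float64(0.0046), 0, 0], [0, np.float64(0.0009), np.float64(0.0076), 0, 0], [0, np.float64(0.0011), np.float64(0.0099), 0, 0], [0, np.float64(0.0011), np.float64(0.0115), 0, 0], [0, np.float64(0.0011), np.float64(0.0122), 0, 0], [0, np.float64(0.0011), np.float64(0.0122), 0, 0], [0, np.float64(0.0011), np.float64(0.0122), 0, 0], [0, np.float64(0.0011), np.float64(0.0122), 0, 0]]
```

Call:
drive_tool([
  [0,0.0002,-0.0015,-0.0015,0],
  [0,0.0006,-0.0038,-0.0015,0],
  [0,0.0012,-0.0068,-0.0015,0],
  [0,0.0021,-0.0105,-0.0015,0],
  [0,0.0034,-0.015,-0.0015,0],
  [0,0.0049,-0.0193,-0.0015,0],
  [0,0.0066,-0.0236,-0.0015,0],
  [0,0.0086,-0.0277,-0.0015,0],
])

```text
t: 8.53
position: [671.3, -24.8, 128.0]
ee_rot: [0.001, 0.173, 0.985, 0.002]
contact_force: [-1.0, 4.1, 7.4]
opening: 19.6
gripper_force: 59.3
```

Call:
drive_tool([
  [0,0.0022,-0.0041,0,0],
  [0,0.0046,-0.008,0,0],
  [0,0.0072,-0.0118,0,0],
  [0,0.0099,-0.0155,0,0],
  [0,0.0129,-0.019,0,0],
  [0,0.0161,-0.0224,0,0],
  [0,0.0194,-0.0255,0,0],
  [0,0.0229,-0.0286,0,0],
])

```text
t: 9.2
position: [640.8, -44.4, 128.0]
ee_rot: [0.002, 0.173, 0.985, 0.002]
contact_force: [1.3, 3.2, 6.3]
opening: 19.1
gripper_force: 59.3
```

Call:
drive_tool([
  [0,0.0036,-0.0028,0,0],
  [0,0.0074,-0.0055,0,0],
  [0,0.0113,-0.0079,0,0],
  [0,0.0154,-0.0101,0,0],
  [0,0.0195,-0.0121,0,0],
  [0,0.0238,-0.0139,0,0],
  [0,0.0281,-0.0155,0,0],
  [0,0.0325,-0.0168,0,0],
])

```text
t: 9.87
position: [605.0, -49.8, 128.0]
ee_rot: [0.003, 0.174, 0.985, 0.001]
contact_force: [2.3, 2.9, 5.7]
opening: 19.6
gripper_force: 59.2
```

Call:
drive_tool([
  [0,0.0045,-0.0011,0,0],
  [0,0.009,-0.002,0,0],
  [0,0.0136,-0.0026,0,0],
  [0,0.0182,-0.003,0,0],
  [0,0.0228,-0.0031,0,0],
  [0,0.0274,-0.003,0,0],
  [0,0.032,-0.0027,0,0],
  [0,0.0365,-0.0021,0,0],
])

```text
t: 10.53
position: [570.2, -40.6, 128.0]
ee_rot: [0.003, 0.174, 0.985, 0.0]
contact_force: [1.7, 0.3, 6.1]
opening: 19.4
gripper_force: 59.2
```

Call:
drive_tool([
  [0,0.0045,0.0008,0,0],
  [0,0.009,0.0019,0,0],
  [0,0.0134,0.0032,0,0],
  [0,0.0178,0.0047,0,0],
  [0,0.0221,0.0064,0,0],
  [0,0.0262,0.0084,0,0],
  [0,0.0303,0.0105,0,0],
  [0,0.0342,0.0129,0,0],
])

```text
t: 11.2
position: [542.3, -17.8, 128.0]
ee_rot: [0.003, 0.174, 0.985, -0.0]
contact_force: [2.1, -1.4, 6.0]
opening: 19.6
gripper_force: 59.3
```

Call:
drive_tool([
  [0,0.0038,0.0026,0,0],
  [0,0.0075,0.0054,0,0],
  [0,0.011,0.0083,0,0],
  [0,0.0144,0.0115,0,0],
  [0,0.0175,0.0148,0,0],
  [0,0.0206,0.0183,0,0],
  [0,0.0234,0.022,0,0],
  [0,0.026,0.0257,0,0],
])

```text
t: 11.87
position: [526.0, 14.7, 127.9]
ee_rot: [0.002, 0.175, 0.985, -0.001]
contact_force: [1.7, -2.7, 7.6]
opening: 19.4
gripper_force: 59.4
```

Call:
drive_tool([
  [0,0.0024,0.0039,0,0],
  [0,0.0046,0.008,0,0],
  [0,0.0067,0.0121,0,0],
  [0,0.0084,0.0163,0,0],
  [0,0.01,0.0207,0,0],
  [0,0.0113,0.0251,0,0],
  [0,0.0124,0.0296,0,0],
  [0,0.0133,0.0341,0,0],
])

```text
t: 12.53
position: [524.4, 51.1, 127.9]
ee_rot: [0.001, 0.175, 0.985, -0.001]
contact_force: [-1.0, -3.4, 9.0]
opening: 19.4
gripper_force: 59.6
```

Call:
drive_tool([
  [0,0.0006,0.0046,0,0],
  [0,0.0009,0.0076,0,0],
  [0,0.0011,0.0099,0,0],
  [0,0.0011,0.0115,0,0],
  [0,0.0011,0.0122,0,0],
  [0,0.0011,0.0122,0,0],
  [0,0.0011,0.0122,0,0],
  [0,0.0011,0.0122,0,0],
])

```text
t: 13.2
position: [527.1, 63.2, 127.9]
ee_rot: [0.001, 0.175, 0.985, -0.001]
contact_force: [-2.0, -2.3, 9.2]
opening: 19.2
gripper_force: 59.7
```

```bash
python3 w.py w6
```

```text
13.2 [527.08466954  63.18873538 127.90800308] [ 6.84886359e-04  1.74752575e-01  9.84611890e-01 -7.03320886e-04] 19.199279101311728 [-0.16  0.56 -0.    1.89  0.    0.69  1.06]
```

View pics/w6.png

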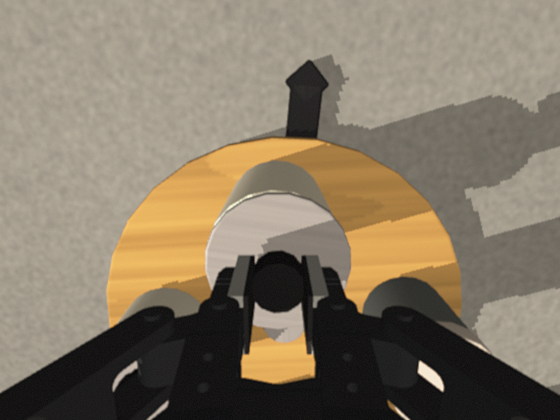

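The lid sits flush on the jar. The pointer tip is at (309,60) and the shaft centre at (302,137), so the jar still has to turn a few degrees further (image right).

Run:
```python
from fit import *
import pickle
P=pickle.load(open("w6.pk","rb"))
pts=np.array([[688.1,-4],[671.3,-24.8],[640.8,-44.4],[605,-49.8],[570.2,-40.6],[542.3,-17.8],[526,14.7],[524.4,51.1],[527.1,63.2]])
f=least_squares(lambda c:np.hypot(*(pts-c[:2]).T)-c[2],[609,37,88]);print("axis",f.x,f.fun.round(1))
ax=f.x[:2]
im=cv2.imread("pics/w6.png").astype(int).max(2)
for v in(95,105,115,125,132):
    k=np.nonzero(im[v,270:335]<45)[0]+270;print(v,k.min(),k.max(),ray("wrist",(k.min()+k.max())/2,v,12,P)[:2])
tip=ray("wrist",309,59.5,12,P)[:2]
ang=lambda q:np.degrees(np.arctan2(*(q-ax)[::-1]))
print("tip",tip,np.hypot(*(tip-ax)),ang(tip))
j=pts[-1];print("jar by tcp",ang(j))
S=setup(P,np.array([527.085,63.189,127.908]),Q.from_quat([.174752575,.98461189,-.00070332,.00068489]).as_matrix())
# disc edge in wrist image: circle of radius 135 at z=26, fit centre by top/left/right extents
E=lambda c:ext(np.array([proj("wrist",[c[0]+135*np.cos(t),c[1]+135*np.sin(t),26],P) for t in np.linspace(0,6.283,181)]).T)
g=least_squares(lambda c:(E(c)-[107,462,136.5,0])[:3],ax);print("disc centre",g.x,g.fun)
```

```text
axis [610.44634156  37.2360583   87.35570212] [ 0.6 -0.5 -0.3 -0.1  0.3  0.2  0.  -0.2 -0.1]
95 291 320 [462.39102615 106.74000649]
105 290 319 [468.2740982  104.01368331]
115 289 318 [474.2434628  101.24737059]
125 288 317 [480.30103256  98.44018197]
132 287 316 [484.52374243  96.25573415]
tip [442.16452936 116.07734502] 185.83518721877346 154.8965586688989
jar by tcp 162.69721326810372
disc centre [609.50548898  38.40160011] [-2.27581283  2.2707758   0.53703237]
```

Run:
```python
import numpy as np
a=np.radians(162.7-np.r_[0,np.cumsum([.8,1.5,1.7,1.7,1,.7,.4,0])]);W=.088*np.c_[np.cos(a),np.sin(a)];T=np.array([[-.9397,.342],[.342,.9397]])
print(((W[1:]-W[0])@T.T).round(4).tolist())
```

```text
[[0.0, 0.0012], [0.0001, 0.0035], [0.0001, 0.0061], [-0.0, 0.0088], [-0.0001, 0.0103], [-0.0002, 0.0114], [-0.0003, 0.012], [-0.0003, 0.012]]
```

Call:
drive_tool([
  [0,0,0.0012,0,0],
  [0,0.0001,0.0035,0,0],
  [0,0.0001,0.0061,0,0],
  [0,0,0.0088,0,0],
  [0,-0.0001,0.0103,0,0],
  [0,-0.0002,0.0114,0,0],
  [0,-0.0003,0.012,0,0],
  [0,-0.0003,0.012,0,0],
])

```text
t: 13.92
position: [531.4, 74.4, 127.9]
ee_rot: [0.001, 0.175, 0.985, -0.001]
contact_force: [-0.8, -2.1, 10.5]
opening: 19.6
gripper_force: 59.7
```

Call:
drive_tool([
  [0,0,0,0,0],
  [0,0,0,0,0],
  [0,0,0,0,0],
  [0,0,0,0,0],
])

```text
t: 14.25
position: [531.4, 74.4, 127.9]
ee_rot: [0.001, 0.175, 0.985, -0.001]
contact_force: [-1.8, -1.4, 10.1]
opening: 19.0
gripper_force: 59.7
```

```bash
python3 w.py w7;python3 - <<'E'
from h import *
import pickle
cv2.imwrite("pics/top7.png",imaging.capture("top"))
p=robot.state()['position'];ax=[610.4,37.2];print(np.degrees(np.arctan2(p[1]-ax[1],p[0]-ax[0])))
P=pickle.load(open("w7.pk","rb"));im=cv2.imread("pics/w7.png")
# predicted jar axis position and base/rim circles if exactly in line
j=np.array([ax[0]+88*np.cos(np.radians(154.9)),ax[1]+88*np.sin(np.radians(154.9))])
for z in(27,116):
    q=np.array([proj("wrist",[j[0]+32*np.cos(t),j[1]+32*np.sin(t),z],P) for t in np.linspace(0,6.283,60)]);cv2.polylines(im,[np.round(q*8).astype(int).reshape(-1,1,2)],True,(0,0,255),1,cv2.LINE_AA,3)
l=[proj("wrist",[ax[0]+r*np.cos(np.radians(154.9)),ax[1]+r*np.sin(np.radians(154.9)),12],P) for r in(130,185)];cv2.line(im,*[tuple(map(int,x.round())) for x in l],(0,255,0),1)
cv2.imwrite("pics/o7.png",cv2.resize(im[20:320,80:480],None,fx=2,fy=2,interpolation=cv2.INTER_CUBIC))
E
```

```text
14.25 [531.41682734  74.37989933 127.92257056] [ 6.17721357e-04  1.74740979e-01  9.84614001e-01 -6.90829116e-04] 19.00541060810542 [-0.18  0.57  0.    1.87  0.    0.7   1.04]
154.8019930977587
```

View pics/o7.png

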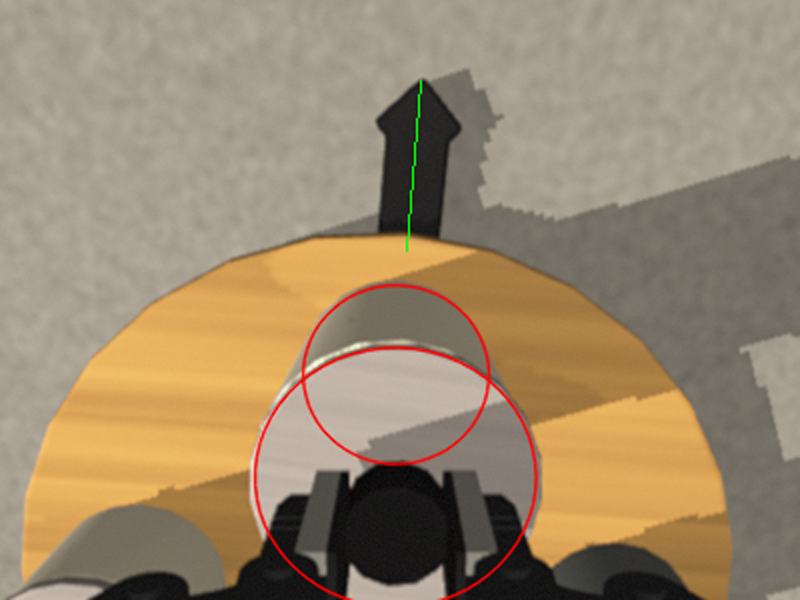

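The overlay shows the pointer line through tip (421,80) and the predicted in-line jar base circle (centre u of about 396), which matches the real jar outline. The lid is flush and still gripped.

```bash
python3 -c "
from workcell import job
print(job.finish_job())"
```

```text
the job is handed in; nothing more can be done
None
```

I seated the smaller lid on the open jar and turned the carousel gently until the jar was in line with the pointer (within about 1° by my measurement). I handed the job in at about 14 s with the gripper still holding the carousel by the lid's knob.

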